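# Set the twist timer beside the kettle

### The job

Lift the twist timer out of the wooden tray by its case (not by its knob), set it down upright on the bare bar top close beside the red kettle, no more than a hand's width away, with its red zero mark facing the room end of the bar, and let go. Then take the knob and wind the timer clockwise to 20 minutes (to within about a minute), pressing it down onto the bar as you turn so that the case stays put and still faces the room, and let go. Leave the tray, the kettle, the jar and the mugs where they stand.

Things in the scene. Friction and masses are not known exactly. Their poses are not given: they have to be found in the camera images.
- timer_mid (a point): Twist timer, 65 mm tall, about 0.25 kg, standing upright, first on the tray's floor. Point on its axis, 21 mm above the underside of its feet, in the middle of its case: a dark teal upright cylinder 62 mm in diameter from 4 to 38 mm above the underside. +z up, +x to the red zero mark (stripe down the case's side, tick on top). On the case turns a white dial disc, 47 mm in diameter, top at 43 mm.
- timer_zero (a point): The red zero tick, on the top rim of the timer's case, 28 mm from its axis and 38 mm above the underside. It begins a fixed scale ring of 12 ticks on the rim, one every 5 minutes (30 degrees), the others white, counted clockwise seen from above: 20 minutes is the fourth white tick, 120 degrees clockwise from the red one.
- timer_feet (a point): Centre of the underside of the timer's four rubber feet, which stand 24 mm from its axis and grip the bar with a friction coefficient of about 0.5 to 0.7. Its weight alone cannot hold it against the stiff dial: turn the knob without pressing and the whole timer spins along; pressed down with 12 to 20 N it stays put.
- kettle_mid (a point): Red kettle, about 0.9 kg. Point on its axis, 75 mm above the bar top. Round body up to 166 mm in diameter, 178 mm tall with lid knob; spout reaching 146 mm from the axis along +x, black side handle 143 mm along -x, thumb lever on the lid above the handle. It stands on the left or right half of the bar, the tray on the other.
- knob: Black bar knob across the timer's dial: 44 mm long (along its own x), 13 mm wide (y), 22 mm tall. Origin on the timer's axis at the knob's underside, 43 mm above the underside of the timer's feet. A yellow stripe along its top and down its end marks the pointer end (+x). It turns with the dial.
- dial (a joint): Turn of dial and knob in the case, rad, growing clockwise seen from above: 0 = pointer at the red zero mark, 0.5236 per 5 minutes, 2.094 = 20 minutes, stop at 5.76. It starts at 0 to 0.35 (a few minutes left over). It needs a torque of about 0.1 N m to turn either way and stays where it is left (the run-down is far too slow to see).
- tray_floor (a point): Wooden tray, 310 mm long (x) by 250 mm wide (y), walls 8 mm thick and 34 mm high, an arched handle up to 56 mm high on each short end. This point is the centre of its inner floor, 8 mm above the bar top. The timer stands in one half of its length, the blue mug in the other.
- mug_a_mid (a point): Blue tin mug standing in the tray, 78 mm in diameter and 78 mm tall; this point is on its axis half-way up; the handle sticks out to about 70 mm from the axis along +y.
- mug_b_mid (a point): Green tin mug, same size as the blue one, standing on the bar; point on its axis half-way up, handle along +y.
- jar_mid (a point): Tall glass storage jar with a wooden lid, 106 mm in diameter and 222 mm tall, standing on the bar at the right; point on its axis half-way up.
- room_side (a point): A point on the bar top on its centre line, 170 mm short of the bar's room end (the end farthest from the robot and the stairs wall). Its +x points straight out into the room, square to the end edge; +y runs along that edge. The timer faces the room when its +x is along this +x.
Things that resemble listed ones, but are neither listed nor needed, are in the scene too. Of the things that look like the part that bears timer_mid, the smallest one is meant.

How it is judged:
By the outcome, as a careful person would: the job done as asked, in the order asked, and still so for the second after the job is handed in, with the robot touching nothing.
It also fails if it takes over 70 s, if anything falls off the work surface, if the arm or the gripper's body presses on something with over 40 N, if the wrist force passes 120 N, or if a joint passes its speed limit or range.

### The arm

A 6-joint arm with a two-finger parallel gripper is mounted at the origin on the work surface. World frame = base frame: x ahead of the robot, y to its left, z up, the work surface at z = 0. Lengths are in m, angles in rad, forces in N, time in s.
With the tool pointing down it reaches from about 0.3 to 0.875 m from the base axis. Payload 4.2 kg.
Tool frame: the origin (TCP) lies at the very end of the fingers, on their centre line; the grasp point (between the pads) lies bot.hold_point_z behind it (bot.hold_point_z is the distance from the TCP to the grasp point, in m); x points along the fingers, z is the direction in which the jaws open and shut, and the axes are right-handed (so a half turn about x gives the same grasp; the last joint's range is limited). The gripper opens to 85 mm and grips with 20 to 120 N. Pads are 22 mm wide; open, the fingers measure 114 mm over their backs; the gripper's body (76 mm by 85 mm) begins 54 mm behind the grasp point. The pads swing forward as they close: fully open they stand 13 mm farther back than shut.
Start: joints at [1.313, 0.32, 1.565, -0, 1.257, -0.02], TCP at [0.135, 0.559, 0.231] pointing down, gripper open.
Joint ranges: [-3.11, 3.11], [-0.84, 2.01], [0.21, 2.61], [-1.34, 4.49], [0.05, 2.63], [-2.56, 2.56]. Speed limits (rad/s): [2.57, 2.57, 3.14, 3.14, 3.14, 3.14].

### API

Orientations are given as a 3x3 rotation matrix whose columns are the frame's x, y, z axes.
In Python, from plant import bot, eoat, inverse_kinematics, grab_frame, order gives the robot as it stands. The module is installed in compiled form; this text tells all that it offers. Calls block until the motion is done:
- bot.movep(position, orientation): joint-space move of the TCP to a pose.
- bot.move_l(position, rotation=None, speed=0.15): straight line of the TCP; rotation=None keeps the orientation; speed is the mean speed in m/s.
- bot.movej(angles): joint-space move.
- eoat.open_gripper() and eoat.grasp(newtons=None): open the fingers fully, or close them until they stop; newtons is the grip in N (None keeps the last).
- bot.dwell(seconds).
- inverse_kinematics(position, orientation): joint angles nearest the present ones, or None.
- grab_frame(name): name is "scene" or "side" or "wrist"; returns a dict with "image" (400x640x3 uint8, red, green, blue), "mtx" (3x3 intrinsics, pixels), "k1" (the pictures are not rectified: a ray, as slopes to the right and down, at radius r is drawn at 1 + k1 r^2 times it, then the intrinsics apply), "rvec" (rotation vector, rad) and "tvec" (3), from world to camera coordinates, as OpenCV has them; the wrist camera has in their place "mount" (4x4, takes a point from camera to tool coordinates, whose origin is the TCP and whose axes are the tool frame's). Camera axes: x right, y down, z forward; pixel columns grow to the right and rows downward; lengths in m; the calibration is good to about 2 mm. A picture is of the moment at which its call begins: read the wrist's pose just before it. There is no depth.
A pose or a line that the arm cannot do raises bot.Unreachable and nothing moves.
- order.job_done(): hands the job in, once; it reports no verdict.
Readings, each from a call of its own:
- bot.current_clock(): time.
- bot.current_qpos(): joint angles.
- bot.current_joint_velocities(): joint speeds.
- bot.current_joint_efforts(): joint torques, N m.
- bot.current_eef_pos(): TCP position.
- bot.current_eef_rot(): TCP orientation.
- bot.current_wrist_force(): force on the tool from outside, world axes, zero at the start.
- bot.current_ft_torque(): the same for the moment, N m.
- bot.current_finger_gap(): finger opening in m.
Only numpy, scipy, OpenCV 4.12 (cv2) and the standard library are available. Lean on these libraries where they do the work, as an engineer would, in place of code of your own. Each camera call takes 0.05 s, during which the arm holds its last target.

## Working session

There is one attempt and no reset: what is moved stays moved. The work goes in short steps, each a Python script; the robot and the scene stay as the last script left them, time stands still between calls to the robot, and variables do not carry over. Pictures are saved under pics/ and viewed, and the job is handed in when it is done.

```bash
mkdir -p pics; ls; cat > h.py <<'E'
import numpy as np, cv2
from plant import bot, eoat, inverse_kinematics, grab_frame, order
def snap(name,fn):
    if name=='wrist':
        p=np.array(bot.current_eef_pos());R=np.array(bot.current_eef_rot())
    f=grab_frame(name)
    if name=='wrist':
        T=np.eye(4);T[:3,:3]=R;T[:3,3]=p
        M=T@np.array(f['mount']);f['C']=M[:3,3];f['R']=M[:3,:3]
    else:
        Rc=cv2.Rodrigues(np.array(f['rvec'],float))[0]
        f['R']=Rc.T;f['C']=-Rc.T@np.array(f['tvec'],float).ravel()
    cv2.imwrite('pics/'+fn+'.png',f['image'][:,:,::-1])
    np.save('pics/'+fn+'.npy',{k:f[k] for k in('image','mtx','k1','R','C')},allow_pickle=True)
    return f
def load(fn): return np.load('pics/'+fn+'.npy',allow_pickle=True).item()
def ray(f,uv):
    K=np.array(f['mtx'],float)
    d=cv2.undistortPoints(np.array([[uv]],float),K,np.array([f['k1'],0,0,0.],float)).ravel()
    return f['R']@np.array([d[0],d[1],1.])
def onz(f,uv,z):
    d=ray(f,uv);return f['C']+d*(z-f['C'][2])/d[2]
def proj(f,P):
    P=np.atleast_2d(P).astype(float)
    Rc=f['R'].T
    return cv2.projectPoints(P,cv2.Rodrigues(Rc)[0],-Rc@f['C'],np.array(f['mtx'],float),np.array([f['k1'],0,0,0.],float))[0][:,0]
def rotdown(a):
    # tool x down, tool z (jaw direction) horizontal at angle a
    x=np.array([0,0,-1.]);z=np.array([np.cos(a),np.sin(a),0]);return np.column_stack([x,np.cross(z,x),z])
E
python3 - <<'E'
from h import *
for n in('scene','side','wrist'):
    f=snap(n,n+'0');print(n,f['C'].round(3),f['mtx'],f['k1'])
print(bot.hold_point_z,bot.current_eef_rot(),bot.current_clock())
E
```

```text
pics
scene [1.597 0.2   1.146] [[468.2788417    0.         318.50032784]
 [  0.         468.2788417  198.91015938]
 [  0.           0.           1.        ]] -0.14083695949412284
side [ 0.195 -1.233  1.006] [[468.69088368   0.         318.08023986]
 [  0.         468.69088368 201.66871782]
 [  0.           0.           1.        ]] -0.13534205352976333
wrist [0.073 0.575 0.373] [[284.84390658   0.         325.33689822]
 [  0.         284.84390658 197.56089035]
 [  0.           0.           1.        ]] -0.0022950792771028548
0.0187 [[-3.17265648e-04 -9.71873416e-01  2.35503634e-01]
 [-1.30404828e-03  2.35503848e-01  9.71872542e-01]
 [-9.99999099e-01  1.23366220e-06 -1.34208714e-03]] 0.15
```

View pics/scene0.png

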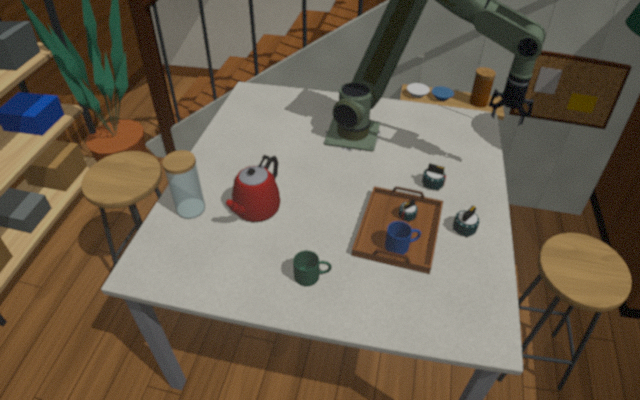

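View pics/side0.png

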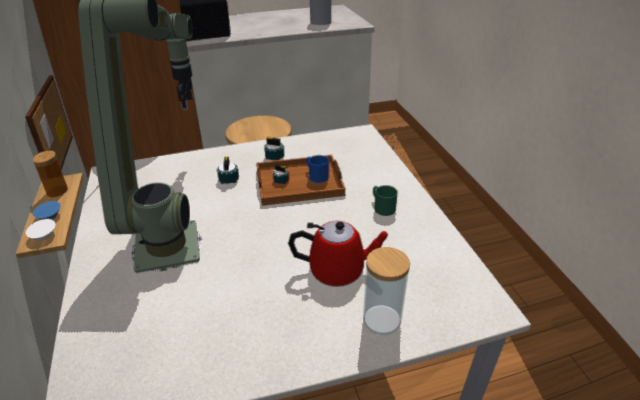

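View pics/wrist0.png

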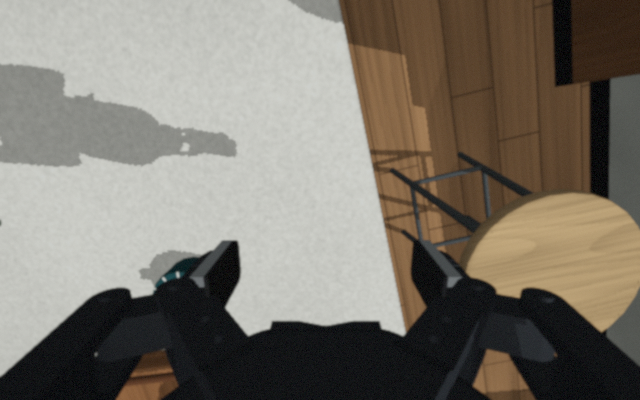

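Scene view: the tray is at about (400,228), the small timer in it at (408,211), and the blue mug at (399,238). The two larger lookalike timers are at (433,177) and (467,221). The kettle is at (256,193), the jar at (185,185) and the green mug at (307,268). The room end edge runs from about (108,290) to (518,366).

```bash
python3 - <<'E'
from h import *
s=load('scene0');d=load('side0')
print('bar corners',[onz(s,p,0)[:2].round(3) for p in[(105,291),(520,366),(505,112),(237,83)]])
print('timer',onz(s,(408,211),.05).round(3),onz(d,(281,176),.05).round(3))
print('tray',[onz(s,p,.042)[:2].round(3) for p in[(371,188),(442,203),(431,270),(355,250)]])
print('kettle scene',onz(s,(256,195),.075).round(3),'side',onz(d,(337,252),.075).round(3))
print('lid', onz(d,(340,225),.178).round(3), 'spout side',onz(d,(384,237),.13).round(3),'handle',onz(d,(293,245),.1).round(3), onz(s,(270,160),.13).round(3), 'spout sc',onz(s,(229,207),.12).round(3))
print('mugs',onz(s,(307,268),.039).round(3),onz(s,(399,238),.047).round(3), 'jar', onz(d,(383,320),0).round(3))
# bar end edge fit
im=s['image'].astype(int)
pts=[]
for u in range(130,500,4):
    col=im[:,u,:]; br=col.sum(1); sat=col.max(1)-col.min(1)
    g0=291+(u-105)*75/415
    # steepest drop near g0
    r=np.arange(int(g0)-12,int(g0)+14); dd=br[r+1]-br[r-1]; pts.append((u,r[np.argmin(dd)]))
P=np.array([onz(s,p,0)[:2] for p in pts])
l=cv2.fitLine(P.astype(np.float32),cv2.DIST_HUBER,0,1e-4,1e-4).ravel();print('edge',l, np.degrees(np.arctan2(l[1],l[0])))
n=np.array([-l[1],l[0]]);print(np.abs((P-l[2:])@n).max(), np.std((P-l[2:])@n))
E
for n in scene side; do python3 -c "
import cv2
i=cv2.imread('pics/${n}0.png')
c=i[80:330,200:500] if '$n'=='scene' else i[120:330,190:470]
cv2.imwrite('pics/${n}0c.png',cv2.resize(c,None,fx=2.6,fy=2.3 if 0 else 2.3))"; done
```

```text
bar corners [array([ 0.953, -0.6  ]), array([0.935, 0.613]), array([-0.338,  0.66 ]), array([-0.304, -0.619])]
timer [0.46  0.261 0.05 ] [0.437 0.226 0.05 ]
tray [array([0.364, 0.124]), array([0.387, 0.374]), array([0.688, 0.349]), array([0.658, 0.114])]
kettle scene [ 0.52  -0.246  0.075] side [ 0.504 -0.261  0.075]
lid [ 0.511 -0.264  0.178] spout side [ 0.634 -0.297  0.13 ] handle [ 0.382 -0.222  0.1  ] [ 0.395 -0.231  0.13 ] spout sc [ 0.636 -0.294  0.12 ]
mugs [ 0.756 -0.015  0.039] [0.584 0.243 0.047] jar [ 0.568 -0.48   0.   ]
edge [ 6.2485132e-04 -9.9999982e-01  9.5009953e-01  3.9814692e-02] -89.964195
0.0027164433666277683 0.0010812184555617178
```

View pics/scene0c.png

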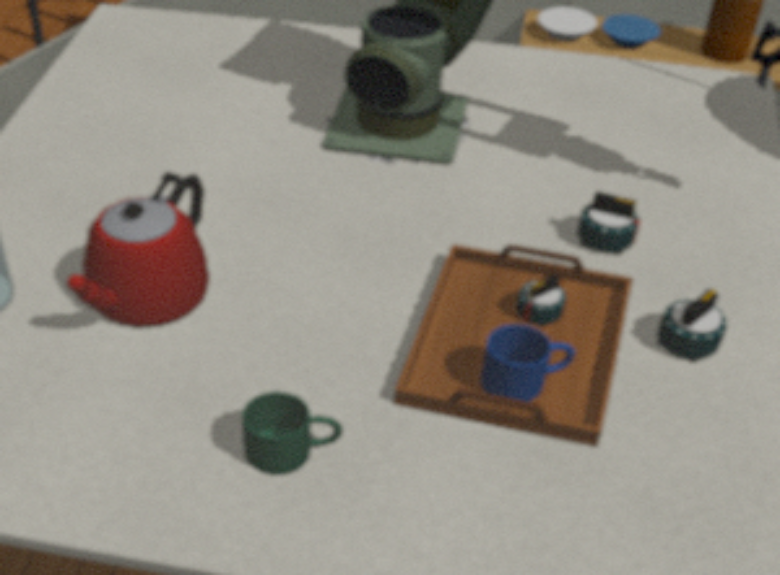

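View pics/side0c.png

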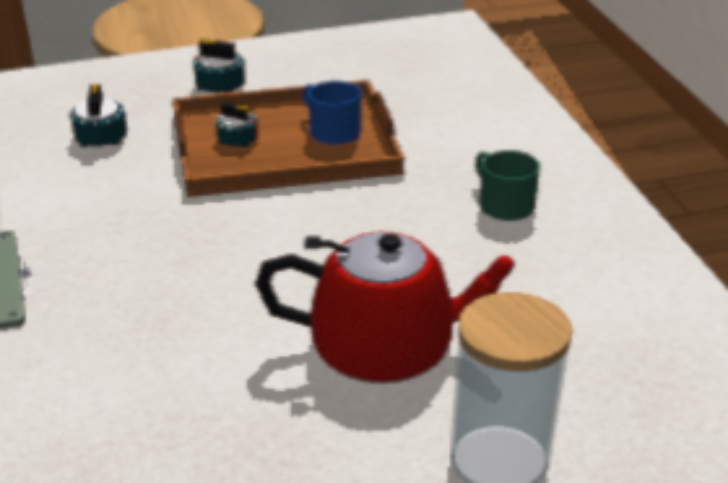

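The room edge is square to world +x within about 0.1°. Next I'll take a wrist view over the tray.

```bash
python3 - <<'E'
from h import *
w=load('wrist0')
print(w['R'].round(3), onz(w,(320,150),.05))
R=rotdown(np.pi/2)
R0=np.array(bot.current_eef_rot())
cl=R0.T@(w['C']-np.array(bot.current_eef_pos()));print('cam in tool',cl.round(4))
f0=R0.T@w['R'][:,2];print('fwd in tool',f0.round(3))
for a in(np.pi/2,-np.pi/2):
    R=rotdown(a);c=R@cl;fw=R@f0
    # place camera such that point at pixel(325,150) hits (.455,.25,.05) with camera z=.36
    print(a,c.round(3),fw.round(3))
a=np.pi/2;R=rotdown(a)
tgt=np.array([.455,.25,.05]);fw=R@f0;c=R@cl
z=.34
C=tgt-fw*(tgt[2]-z)/fw[2];C=tgt+ -fw*((z-.05)/-fw[2])
p=C-c;print(p,inverse_kinematics(p,R))
bot.movep(p,R)
f=snap('wrist','w1');print(bot.current_clock(),bot.current_qpos())
E
```

```text
[[ 0.235  0.939  0.252]
 [ 0.972 -0.227 -0.061]
 [-0.     0.259 -0.966]] [0.10151516 0.56139807 0.05      ]
cam in tool [-0.1427  0.0648  0.0007]
fwd in tool [ 0.966 -0.259  0.001]
1.5707963267948966 [-0.065  0.001  0.143] [ 0.259  0.001 -0.966]
-1.5707963267948966 [ 0.065 -0.001  0.143] [-0.259 -0.001 -0.966]
[0.44211828 0.2489292  0.19733983] [ 4.90130306e-01  2.39276185e-01  1.76929300e+00 -4.44089210e-16
  1.13302347e+00 -1.08066602e+00]
1.8083 [ 4.91625562e-01  2.39318932e-01  1.76891924e+00  3.05047526e-04
  1.13299688e+00 -1.08045321e+00]
```

View pics/w1.png

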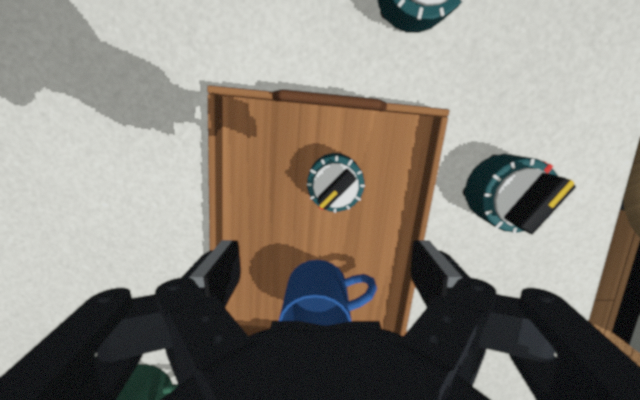

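The wrist view shows the tray timer at about (336,183), with the yellow pointer towards (322,203). I'll zoom in to find the red tick.

```bash
python3 - <<'E'
from h import *
f=load('w1')
c=f['image'][140:230,290:380,::-1];cv2.imwrite('pics/w1c.png',cv2.resize(c,None,fx=6,fy=6,interpolation=cv2.INTER_CUBIC))
E
```

```text
(no output)
```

View pics/w1c.png

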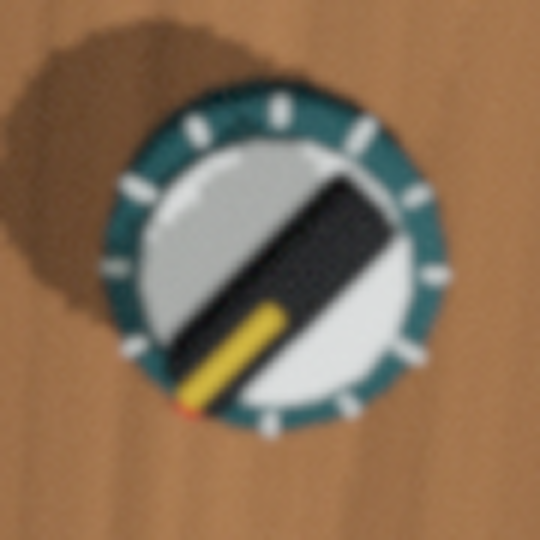

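The red tick is just visible beyond the pointer at crop (188,410). I'll fit the ring of white ticks.

```bash
cat >> h.py <<'E'
from scipy.optimize import least_squares
def fitring(P,red):
    P=np.array(P)[:,:2]
    r=least_squares(lambda q:np.hypot(P[:,0]-q[0],P[:,1]-q[1])-q[2],[*P.mean(0),.028]).x
    a=np.arctan2(P[:,1]-r[1],P[:,0]-r[0])
    ph=np.angle(np.mean(np.exp(12j*a)))/12
    ar=np.arctan2(red[1]-r[1],red[0]-r[0])
    yaw=ph+np.round((ar-ph)/(np.pi/6))*np.pi/6
    res=np.degrees(np.angle(np.exp(12j*(a-ph)))/12)
    return r,yaw,ar,res
E
python3 - <<'E'
from h import *
f=load('w1')
up=lambda p:((p[0]+.5)/6-.5+290,(p[1]+.5)/6-.5+140)
T=[(280,110),(362,133),(417,195),(436,274),(412,354),(348,405),(269,425),(134,346),(116,266),(138,188),(198,131)]
P=[onz(f,up(p),.046) for p in T];red=onz(f,up((188,410)),.046)
r,yaw,ar,res=fitring(P,red);print(r.round(4),np.degrees([yaw,ar]).round(1),res.round(1))
k=[onz(f,up(p),.073)[:2] for p in[(278,315),(188,400)]];v=k[1]-k[0];kw=np.arctan2(v[1],v[0]);print('knob',np.degrees(kw),'dial deg',np.degrees(yaw-kw))
# tray
print([onz(f,p,.042)[:2].round(3) for p in[(206,85),(448,110)]])
for a in range(0,180,15):
    A=np.radians(a)
    out=[]
    for (p,aa) in(((r[0],r[1],.012),A),((.55,-.107,.005),A-yaw)):
        for h in(0,np.pi):
            q=inverse_kinematics(np.array(p),rotdown(aa+h)); out.append(None if q is None else round(float(q[5]),2))
    print(a,out)
E
```

```text
[0.4423 0.2615 0.0283] [-31.4 -31.3] [ 0.4  0.4  0.5  0.5 -0.2 -0.3 -0.5 -0.2 -0.6 -0.3  0.2]
knob -45.479152925415946 dial deg 14.116565732426514
[array([0.343, 0.134]), array([0.366, 0.374])]
0 [0.51, None, -0.76, 2.38]
15 [0.25, None, -1.02, 2.12]
30 [-0.01, None, -1.28, 1.86]
45 [-0.27, None, -1.55, 1.6]
60 [-0.54, None, -1.81, 1.33]
75 [-0.8, 2.34, -2.07, 1.07]
90 [-1.06, 2.08, -2.33, 0.81]
105 [-1.32, 1.82, None, 0.55]
120 [-1.58, 1.56, None, 0.29]
135 [-1.84, 1.3, None, 0.03]
150 [-2.11, 1.04, None, -0.24]
165 [-2.37, 0.77, None, -0.5]
```

```bash
python3 - <<'E'
from h import *
s=load('scene0');d=load('side0')
a=(s['C'],ray(s,(250,171.7)));b=(d['C'],ray(d,(339.6,225)))
A=np.column_stack([a[1],-b[1]]);t=np.linalg.lstsq(A,b[0]-a[0],rcond=None)[0]
print('lidknob',(a[0]+a[1]*t[0]).round(4),(b[0]+b[1]*t[1]).round(4))
g=(.4423,.2615);z=.0095
R=rotdown(np.radians(300))
bot.movep([*g,.13],R)
bot.move_l([*g,z],speed=.12)
print(bot.current_eef_pos(),bot.current_wrist_force())
eoat.grasp(40)
print('gap',bot.current_finger_gap(),bot.current_eef_pos(),bot.current_wrist_force(),bot.current_clock())
snap('side','s2');snap('wrist','w2')
i=cv2.imread('pics/s2.png')[120:250,210:390];cv2.imwrite('pics/s2c.png',cv2.resize(i,None,fx=4,fy=4))
E
```

```text
lidknob [ 0.5146 -0.2595  0.1707] [ 0.5122 -0.2574  0.1723]
[0.4427911  0.26177623 0.01007356] [ 1.04746812  0.32780077 -0.38308102]
gap 0.061146222016021635 [0.44273363 0.26165473 0.01041693] [-2.03241333 -0.8845865   6.46571114] 5.5667
```

View pics/s2c.png

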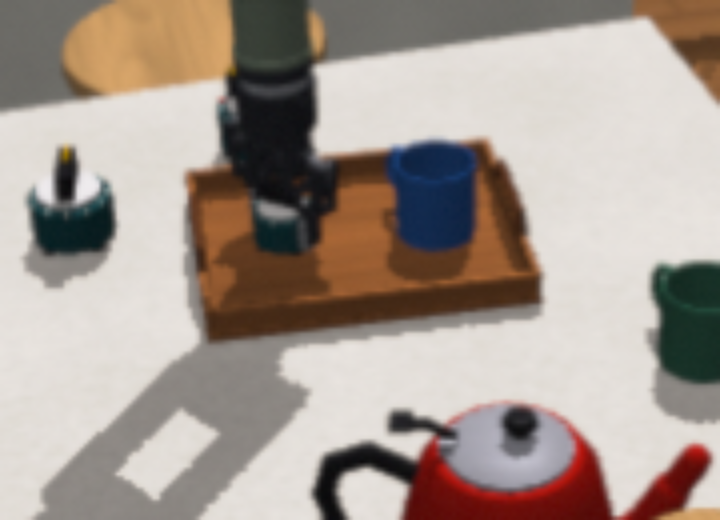

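View pics/w2.png

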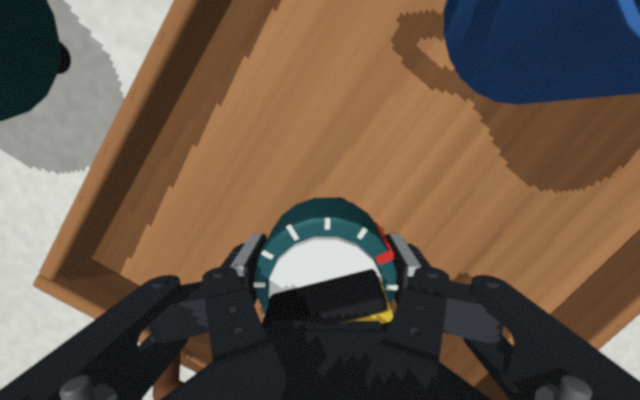

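The case is held (gap 61 mm), with the red tick at (386,258). I'll check the yaw in the hand, then lift.

```bash
python3 - <<'E'
from h import *
f=load('w2')
i=f['image'][190:330,230:420,::-1];cv2.imwrite('pics/w2c.png',cv2.resize(i,None,fx=4,fy=4,interpolation=cv2.INTER_CUBIC))
bot.move_l([.4423,.2615,.12],speed=.15)
print(bot.current_finger_gap(),bot.current_wrist_force(),bot.current_clock())
snap('wrist','w3');snap('scene','c3')
f=load('w3');i=f['image'][190:330,230:420,::-1];cv2.imwrite('pics/w3c.png',cv2.resize(i,None,fx=4,fy=4,interpolation=cv2.INTER_CUBIC))
E
```

```text
0.061205877810533306 [-0.04488169 -0.39950016 -2.80948543] 6.55
```

View pics/w3c.png

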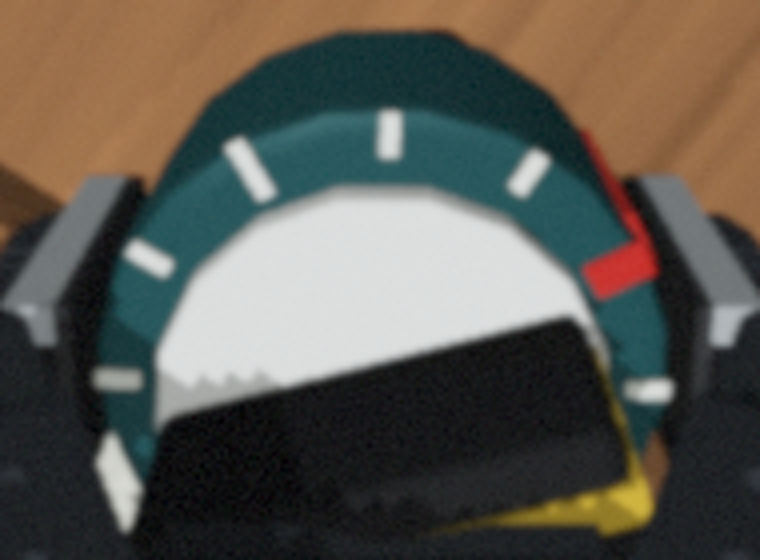

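View pics/c3.png

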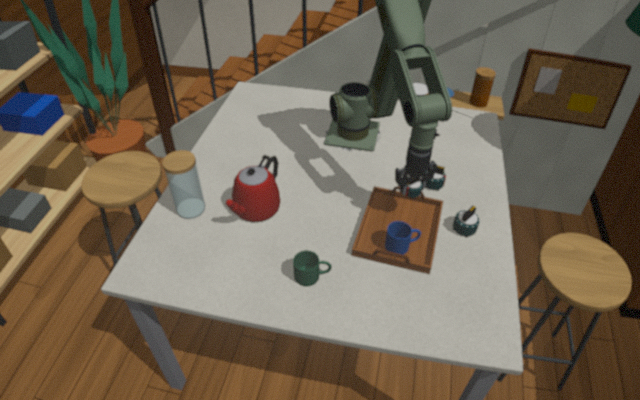

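Lifted: the timer is in the hand, tray and mug are undisturbed. The ticks are clear, with red at crop (620,267). I'll refit the yaw.

```bash
python3 - <<'E'
from h import *
f=load('w3');p=np.array(bot.current_eef_pos());print(p)
up=lambda q:((q[0]+.5)/4-.5+230,(q[1]+.5)/4-.5+190)
T=[(148,258),(249,169),(390,135),(530,173),(620,267),(648,390),(118,379)]
for dz in(.033,.0356,.038):
    P=[onz(f,up(q),p[2]+dz) for q in T];r,yaw,ar,res=fitring(P,P[4]);print(dz,r.round(4),np.degrees([yaw,ar]).round(1),res.round(1))
E
```

```text
[0.44148165 0.26104923 0.11872047]
0.033 [0.4387 0.2599 0.0289] [-31.3 -30.7] [-0.1  0.  -0.2 -0.3  0.6  0.  -0.1]
0.0356 [0.4402 0.2607 0.0282] [-31.3 -30.7] [-0.1  0.  -0.2 -0.3  0.6  0.  -0.1]
0.038 [0.4415 0.2614 0.0276] [-31.3 -30.7] [-0.1  0.  -0.2 -0.3  0.6  0.  -0.1]
```

```bash
python3 - <<'E'
from h import *
R=rotdown(np.radians(331.3));g=(.555,-.104)
bot.movep([*g,.12],R)
print(bot.current_clock(),bot.current_qpos(),bot.current_wrist_force())
bot.move_l([*g,.02],speed=.12)
print(bot.current_eef_pos(),bot.current_wrist_force())
for z in np.arange(.008,-.004,-.0015):
    bot.move_l([*g,z],speed=.03)
    F=bot.current_wrist_force();print(bot.current_eef_pos()[2].round(4),F.round(1))
    if F[2]>1.5: break
eoat.open_gripper()
print(bot.current_clock(),bot.current_eef_pos(),bot.current_wrist_force())
bot.move_l([*g,.10],speed=.15)
snap('wrist','w4');snap('side','s4');print(bot.current_clock())
i=cv2.imread('pics/w4.png')[180:340,230:430];cv2.imwrite('pics/w4c.png',cv2.resize(i,None,fx=4,fy=3.7 if 0 else 3.5))
E
```

```text
8.075 [-2.04521065e-01  3.96348552e-01  1.75025044e+00  5.46256166e-04
  9.95687291e-01  2.95754012e-01] [-0.61836054 -0.0839445  -2.31052848]
[ 0.55569429 -0.10398391  0.02065451] [ 0.23049414  0.22772894 -2.19571523]
0.0078 [-0.7 -0.4 -3. ]
0.0065 [ 0.1 -0.1 -3.1]
0.0049 [-0.5  0.3 -2.7]
0.0034 [ 0.7 -0.2 -3. ]
0.0025 [-0.4 -0.3  2.1]
10.9833 [ 0.55507892 -0.10399724  0.00197747] [ 0.2202952  -0.31395008 -0.24669947]
11.8833
```

View pics/w4.png

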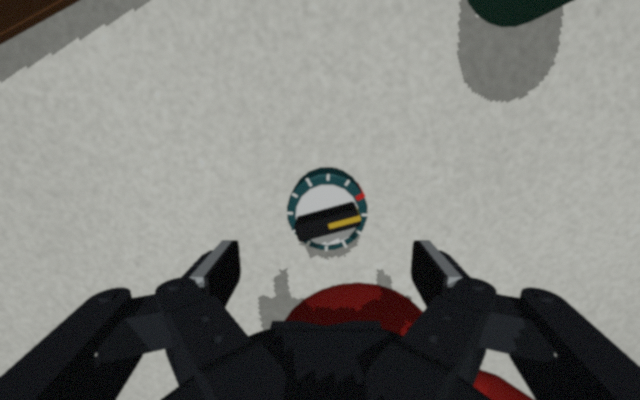

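View pics/s4.png

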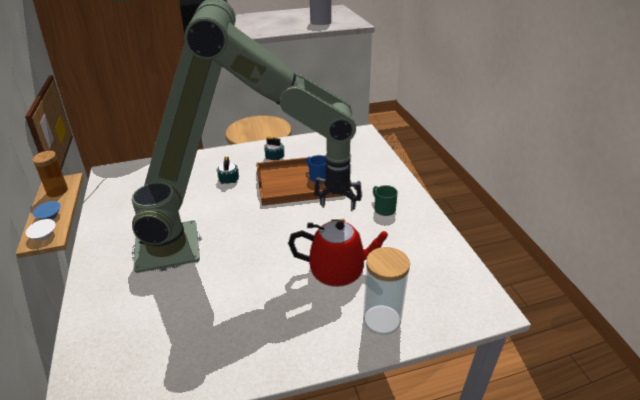

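The timer stands on the bar at (328,208), with the red tick at (361,198) and the pointer at (358,221).

```bash
python3 - <<'E'
from h import *
f=load('w4');i=f['image'][160:260,280:380,::-1];cv2.imwrite('pics/w4d.png',cv2.resize(i,None,fx=6,fy=6,interpolation=cv2.INTER_CUBIC))
E
```

```text
(no output)
```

View pics/w4d.png

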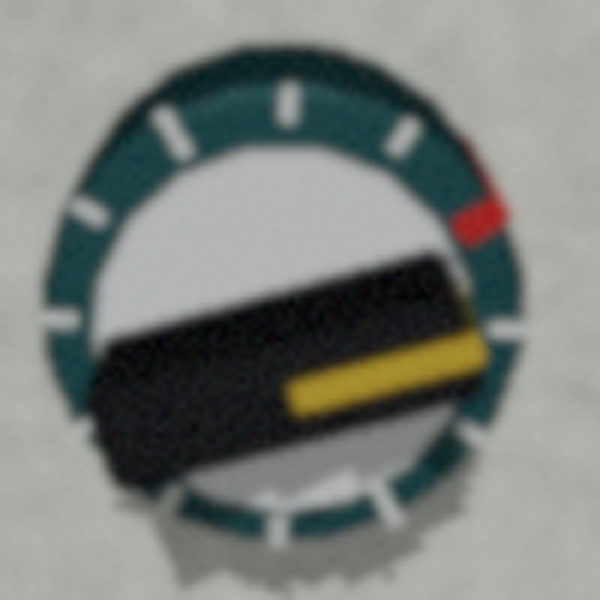

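```bash
python3 - <<'E'
from h import *
f=load('w4')
up=lambda q:((q[0]+.5)/6-.5+280,(q[1]+.5)/6-.5+160)
T=[(289,103),(402,137),(480,223),(507,329),(476,432),(388,504),(279,528),(62,320),(91,212),(174,134)]
P=[onz(f,up(q),.038) for q in T];r,yaw,ar,res=fitring(P,P[2]);print(r.round(4),np.degrees([yaw,ar]).round(1),res.round(1))
k=[onz(f,up(q),.065)[:2] for q in[(293,397),(480,351)]];v=k[1]-k[0];kw=np.arctan2(v[1],v[0])
print('knob deg',np.degrees(kw),'len',np.hypot(*v),k,'dial',np.degrees(yaw-kw))
print('gap',np.hypot(r[0]-.513,r[1]+.259)-.114)
q=inverse_kinematics
for h in(90,-90):
  out=[]
  for d in (15,60,120,125):
    s=q(np.array([r[0],r[1],.03]),rotdown(np.radians(h-d)));out.append(None if s is None else s.round(2)[5])
  print(h,out)
E
```

```text
[ 0.5552 -0.1051  0.0279] [ 0.2 -0.1] [ 0.1  0.3 -0.3 -0.1  0.6 -0.1 -0.3 -0.  -0.2  0.1]
knob deg -13.999777806432752 len 0.02110788801182547 [array([ 0.55612052, -0.10514128]), array([ 0.57660144, -0.11024766])] dial 14.208273499765175
gap 0.04554905947795902
90 [np.float64(-1.52), np.float64(-0.73), np.float64(0.32), np.float64(0.4)]
-90 [np.float64(1.63), np.float64(2.41), None, None]
```

Placed well: yaw error 0.2°, gap to the kettle about 45 mm, dial at 14.2°. Next I'll grip the knob and press.

```bash
python3 - <<'E'
from h import *
g=np.array([.5553,-.1047]);A=75.8
bot.movep([*g,.12],rotdown(np.radians(A)))
bot.move_l([*g,.0465],speed=.12)
print(bot.current_eef_pos(),bot.current_wrist_force())
eoat.grasp(60)
print('gap',bot.current_finger_gap(),bot.current_eef_pos(),bot.current_wrist_force(),bot.current_ft_torque(),bot.current_clock())
z=.0465
for k in range(12):
    z-=.0006
    bot.move_l([*g,z],speed=.03)
    F=bot.current_wrist_force();print(round(z,4),bot.current_eef_pos().round(4),F.round(1))
    if F[2]>14: break
print(bot.current_clock(),bot.current_finger_gap())
snap('wrist','w5');snap('side','s5')
E
```

```text
[ 0.55584108 -0.10481682  0.04696936] [ 1.73930361 -0.05262259 -0.02719131]
gap 0.01173836019889046 [ 0.55542574 -0.10473972  0.04663987] [ 0.07535745 -0.17849213  1.3686608 ] [ 0.01925803  0.03049784 -0.02382983] 14.9083
0.0459 [ 0.5555 -0.1048  0.0465] [-1.9 -0.2  5.6]
0.0453 [ 0.5555 -0.1049  0.0465] [-1.2 -0.8  8.4]
0.0447 [ 0.5555 -0.1049  0.0465] [-3.8  0.1 12.7]
0.0441 [ 0.5556 -0.105   0.0464] [-4.3 -0.8 17. ]
15.9083 0.011622776244560894
```

View pics/w5.png

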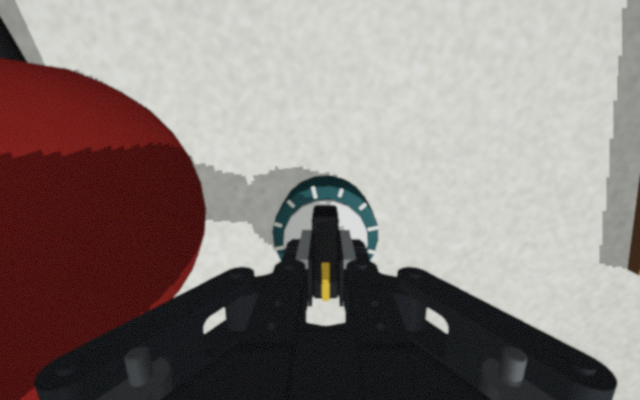

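The knob is gripped and pressed with about 17 N. Now I'll turn in steps under force feedback.

```bash
cat > turn.py <<'E'
from h import *
def turn(g,z,A0,A1,n,Fz=16.):
    g=np.array(g,float)
    for a in np.linspace(A0,A1,n+1)[1:]:
        bot.movep([g[0],g[1],z],rotdown(np.radians(a)))
        F=np.array(bot.current_wrist_force());T=bot.current_ft_torque()
        Rn=np.array(bot.current_eef_rot());aa=np.degrees(np.arctan2(Rn[1,2],Rn[0,2]))
        print(round(a,1),round(aa,1),F.round(1),round(T[2],3),round(bot.current_clock(),2),round(z,4))
        z+=np.clip((F[2]-Fz)/7000*.5,-.0005,.0005)
        g+=np.clip(F[:2]/7000*.4,-.0003,.0003)
        if not 6<F[2]<28: print('STOP');break
    return g,z
E
python3 - <<'E'
from turn import *
g,z=turn((.5553,-.1047),.0441,75.8,75.8-105.8,15)
print(g,z,bot.current_eef_pos(),bot.current_finger_gap())
snap('wrist','w6')
E
```

```text
68.7 68.7 [-4.1 -0.9 15.7] -0.068 16.26 0.0441
61.7 61.7 [-3.7 -0.8 15.6] -0.097 16.51 0.0441
54.6 54.6 [-3.6 -1.  15.7] -0.093 16.76 0.0441
47.6 47.6 [-2.8 -0.5 14.9] -0.076 17.01 0.044
40.5 40.5 [-3.9 -1.6 16.1] -0.056 17.26 0.044
33.5 33.5 [-3.4 -1.7 15.6] -0.114 17.51 0.044
26.4 26.4 [-3.4 -1.1 16.1] -0.166 17.76 0.0439
19.4 19.3 [-3.5 -0.6 14.3] -0.05 18.01 0.0439
12.3 12.3 [-3.2 -1.7 15.7] -0.088 18.26 0.0438
5.3 5.2 [-3.4 -1.5 15.3] -0.042 18.51 0.0438
-1.8 -1.8 [-3.1 -1.1 15.5] -0.094 18.76 0.0438
-8.8 -8.9 [-2.3 -0.  16. ] -0.09 19.01 0.0437
-15.9 -15.9 [-2.6 -0.3 15.8] -0.044 19.26 0.0437
-22.9 -23.0 [-2.3 -0.4 16.8] -0.114 19.51 0.0437
-30.0 -30.0 [-3.7 -0.4 15.2] -0.051 19.76 0.0438
[ 0.55249118 -0.10546953] 0.043705552200280655 [ 0.55414298 -0.10582086  0.04640907] 0.011716341110242818
```

View pics/w6.png

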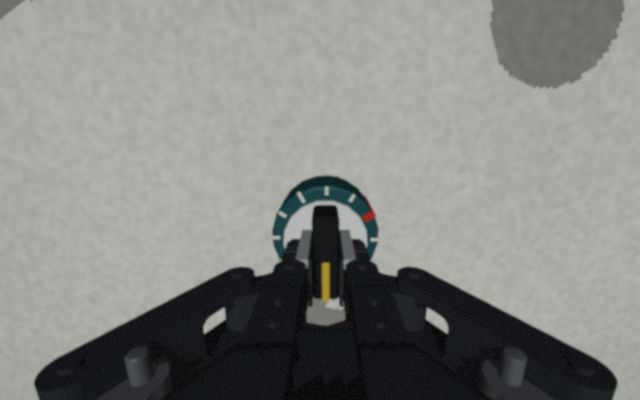

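The red tick is still at its place (369,216). I'll unload, release, back off and check.

```bash
python3 - <<'E'
from h import *
bot.move_l([.5538,-.1056,.0460],speed=.03);print(bot.current_wrist_force())
eoat.open_gripper()
p=bot.current_eef_pos()
bot.move_l([p[0],p[1],.115],speed=.15)
f=snap('wrist','w7');snap('side','s7');print(bot.current_clock())
i=f['image'][150:250,270:390,::-1];cv2.imwrite('pics/w7c.png',cv2.resize(i,None,fx=6,fy=6,interpolation=cv2.INTER_CUBIC))
E
```

```text
[-0.63267128  0.28084557  6.76145755]
21.475
```

View pics/w7c.png

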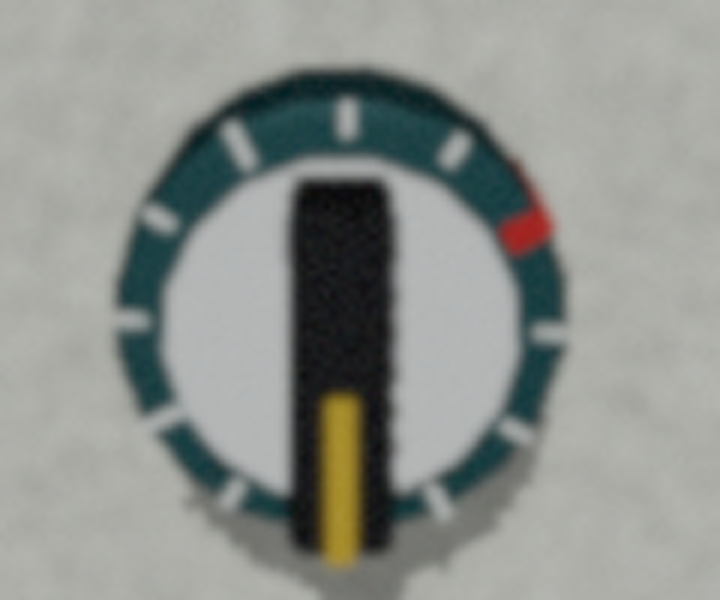

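```bash
python3 - <<'E'
from h import *
f=load('w7')
up=lambda q:((q[0]+.5)/6-.5+270,(q[1]+.5)/6-.5+150)
T=[(347,119),(456,150),(526,231),(549,333),(516,432),(440,502),(233,496),(166,417),(133,320),(161,219),(240,146)]
P=[onz(f,up(q),.038) for q in T];r,yaw,ar,res=fitring(P,P[2]);print(r.round(4),np.degrees([yaw,ar]).round(1),res.round(1))
k=[onz(f,up(q),.065)[:2] for q in[(342,400),(342,545)]];v=k[1]-k[0];kw=np.arctan2(v[1],v[0])
print('knob',np.degrees(kw),'dial',np.degrees(yaw-kw),'min',np.degrees(yaw-kw)/6,'gap',np.hypot(r[0]-.513,r[1]+.259)-.114)
bot.move_l([.5541,-.1058,.25],speed=.2)
s=snap('scene','c8');snap('side','s8');print(bot.current_clock(),bot.current_finger_gap())
E
```

```text
[ 0.5554 -0.1041  0.0279] [-1.7 -1.3] [ 0.6  0.2  0.4  0.1 -0.4 -0.  -0.2 -0.4 -0.4 -0.2  0.2]
knob -119.92793675123771 dial 118.22702420268226 min 19.704504033780378 gap 0.04661646821792216
22.4 0.08551329143977035
```

View pics/c8.png

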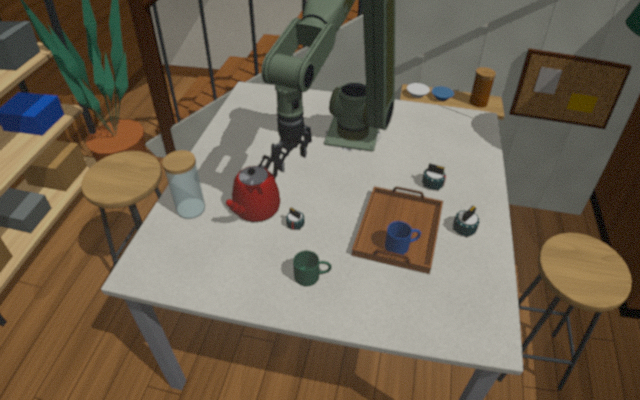

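View pics/s8.png

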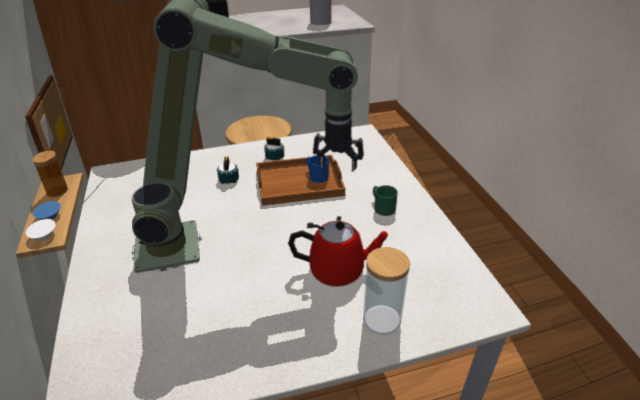

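The timer stands at scene (295,218) beside the kettle, with its red mark towards the room. Dial at 118.2° (19.7 min), yaw −1.7°, everything else unmoved and the gripper clear. Handing in.

```bash
python3 - <<'E'
from h import *
a=load('scene0')['image'].astype(int);b=load('c8')['image'].astype(int)
for n,(u0,v0,u1,v1) in dict(kettle_body=(230,185,256,222),mugb=(290,250,335,285),tray_mug=(355,190,443,270),jar=(165,150,205,220)).items(): print(n,np.abs(a-b)[v0:v1,u0:u1].mean().round(2))
order.job_done()
E
```

```text
kettle_body 5.91
mugb 5.0
tray_mug 7.01
jar 6.6
the job is handed in; nothing more can be done
```

The timer is out of the tray, standing upright on the bar beside the kettle and wound to about 20 minutes. The job is handed in.

I lifted it by its case, set it down about 46 mm from the kettle body with the red zero mark facing the room, and let go. I then took the knob, pressed with about 16 N, turned it clockwise 106° in small steps, eased off and let go.

**Last checks (wrist camera, after release):**
- **Dial:** 118.2°, which is 19.7 minutes.
- **Facing:** the case is 1.7° off the room direction. It was 0.2° before winding, so it crept about 2° while I turned the knob.
- **Position:** the case moved about 1 mm, which is within measurement error.

**Other things:** in the final pictures the tray, kettle, jar and mugs look to be where they started. A before-and-after image comparison gave mean differences of 5 to 7 grey levels in those areas. I put that down to noise and shadow changes but didn't check further.

**Limits:** the arm was clear of everything, at 22.4 s on the clock. The highest wrist force I read was about 17 N. No check failed.

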